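Screw the filler cap home on the steam cleaner

ROBOT

A 6-joint arm with a two-finger parallel gripper is mounted at the origin on a cart in front of the work surface, level with it; the furniture and walls round the work are solid. World frame = base frame: x ahead of the robot, y to its left, z up, the work surface at z = 0. Lengths are in m, angles in rad, forces in N, time in s.
With the tool pointing down it reaches from about 0.375 to 0.975 m from the base axis. Payload 3.8 kg.
Tool frame: the origin (TCP) lies at the very end of the fingers, on their centre line; the grasp point (between the pads) lies 19 mm behind it; z points along the fingers, y is the direction in which the jaws open and shut (so a half turn about z gives the same grasp; the last joint's range is limited). The gripper opens to 85 mm and grips with 20 to 120 N. Pads are 22 mm wide; open, the fingers measure 114 mm over their backs; the gripper's body (76 mm by 85 mm) begins 54 mm behind the grasp point. The pads swing forward as they close: fully open they stand 13 mm farther back than shut.
Start: joints at [-1.17, 0.264, 1.604, -0, 1.274, -0.037], TCP at [0.286, -0.611, 0.231] pointing down, gripper open.
Joint ranges: [-2.63, 2.63], [-0.94, 2.18], [0.31, 2.57], [-1.31, 4.45], [0, 2.66], [-2.55, 2.55]. Speed limits (rad/s): [2.57, 2.57, 3.14, 3.14, 3.14, 3.14].

INTERFACE

Orientations are given as a rotation vector (axis times angle).
In Python, from workcell import status, read_camera, camera_info, order gives the robot as it stands.
- The arm moves only by the tool move_arm, never from a script. Its argument "deltas" is a list of rows, each a list of 3 entries, a list of its own where there are three numbers: the turn, a rotation vector about the world's x, y, z as a fraction of full scale, then the shift along the world's x, y, z as a fraction of full scale, then the closure, from -1 (fully open) to 1 (shut), so that 0 is half open. A call has 1 to 20 rows; each row is the pose to reach, as a shift and turn from the pose commanded when the call began; what a row does not reach only later rows make up. Full scale, the value 1, is 0.1 m for a shift and pi/2 rad for a turn. A row lasts 1/8 s, in which the tool goes at most 62.5 mm and 10.7 degrees, less where a joint would pass 70% of its speed; a pose out of reach is approached as far as the arm can. A call with a number of a shift or a turn outside -1 to 1 is refused whole. A call with a gripper value outside its range is refused whole. The fingers move at their own pace and stop on an object; "grip_force" is the grip in N (left out, the last holds). Time passes only in rows, so rows that repeat a pose let the fingers close. It gives the time, the measured TCP pose, the force and the opening at its end, in the units of the state.
- status.read_state(): the state, without advancing time (a new reading comes with each control period).
- read_camera(name): name is "scene" or "top"; returns (picture, depth): 384x512x3 uint8, red, green, blue; 384x512 float32, m along the optical axis (not along the pixel's ray), 0 where there is no reading.
- camera_info(name): a dict with "K" (3x3 intrinsics, pixels), "R" (3x3) and "t" (3): a world point X has camera coordinates R X + t. Camera axes: x right, y down, z forward; pixel columns grow to the right and rows downward; lengths in m; the calibration is good to about 2 mm. A picture is of the moment at which its call begins. camera_info takes no time and is no camera call.
- order.finish_job(): hands the job in, once; it reports no verdict.
The state is a dict: "time": time; "q": joint angles; "joint_vel": joint speeds; "joint_torque": joint torques, N m; "tool_pos": TCP position; "tcp_rot": TCP orientation; "wrist_force": force on the tool from outside, world axes, zero at the start; "torque": the same for the moment, N m; "width": opening from 0.0 (shut) to 1.0 (fully open).
Only numpy, scipy, OpenCV 4.12 (cv2) and the standard library are available. Lean on these libraries where they do the work, as an engineer would, in place of code of your own. Each camera call takes 0.05 s, during which the arm holds its last target. There are 200 camera calls.

TASK

The steam cleaner may only be switched on with its tank closed, and its black filler cap lies beside it on the bench. Set the cap upright and square on the brass filler neck, turn it backward (anticlockwise seen from above) under light pressure until it drops off the thread starts, then screw it forward (clockwise) until it is tight and fully home, and let go of it. Leave the other things on the bench where they are.

Things in the scene. Friction and masses are not known exactly. Their poses are not given: they have to be found in the camera images.
- cap: Filler cap: loose round black plastic cap with a fluted crown, 62 mm in diameter, 38 mm high, 0.11 to 0.21 kg. Origin: centre of its lower rim, z up along its axis. Its skirt (60 mm outside, 54 mm inside) is open downward, 17.8 mm deep. Three lugs, 3.5 mm thick, stick 5.5 mm inward, 3 mm above the rim, at 0, 120, 240 degrees about z. It starts upright on the bench.
- cap_crown (a point): Middle of the cap's crown, on its axis, 28 mm above its lower rim: where to grip it, across its 62 mm diameter, at any yaw. The crown covers 18 to 38 mm above the rim.
- filler (a point): Foot of the brass filler neck: point on the neck's axis on the cleaner's flat top, 125 mm above the bench; z up, yaw of the cleaner. Neck: 40 mm in diameter, 50 mm over its thread. All heights H below are of the cap's lower rim above this point. Home is H = 6.2 mm, a hard stop held by friction; the moment, under 0.3 N m till then, rises sharply there.
- neck_thread (a point): Middle of the thread: point on the neck's axis, 15 mm above the foot (frame of the cleaner). Right-hand thread, three starts 120 degrees apart, lead 27 mm per turn (4.3 mm per rad). The yaw of the starts differs in every episode and is not given. In the starts H is 12.5 to 14.4 mm; forward from there the cap winds down in 110 to 135 degrees, from H = 10 mm on against a springy seal (10 N).
- neck_mouth (a point): Top of the rubber seal on the neck, on its axis, 28 mm above the foot (frame of the cleaner). A cap set on mostly lies on top of the thread (H 15 to 22 mm): backward it climbs up to 84 degrees and drops into the starts, where a stop dog ends the backward turn; forward it only meets a stop, falsely tight at H about 15.3. It may also stand on a dog (H 20), or be in the starts at once.
- cleaner: Steam cleaner, fixed: bright metal box, 200 x 200 mm, 125 mm high, its black front panel (gauge, two switches, brass nozzle) facing -x at yaw 0. Origin: centre of its underside, on the bench. The filler neck stands in the middle of its top; a brass safety valve, 25 mm high, at the back left of the top (x +66, y +60 mm).
- black_jar: Bystander: small black screw-lid jar, 40 mm wide, 34 mm high, loose. Not the cap. Origin: centre of its underside.
- tape_roll: Bystander: roll of masking tape lying flat, 65 mm wide, 19 mm high, loose. Origin: centre of its underside.
- brass_brush: Bystander: wooden scratch brush, 205 mm long, 25 mm high, loose. Origin: centre of its underside.
Things that resemble listed ones, but are neither listed nor needed, are in the scene too. What is shaped like the cap but purple is not meant.

How it is judged:
On the way:
1. the cap, square on the neck, is engaged in the thread: its lower rim less than 12 mm above the filler point (horizontal distance between cap and filler below 0.004 m and angle between cap's own z axis and vertical below 0.07 rad and z of cap in the frame of filler below 0.012 m), for 0.1 s.
At the end, for the whole second after the job is handed in: The cap is on the neck's axis within 4 mm, upright within 0.07 rad, screwed down so that its lower rim is less than 8.2 mm above the filler point (2 mm short of hard home at the most), at rest and released (horizontal distance between cap and filler below 0.004 m and angle between cap's own z axis and vertical below 0.07 rad and z of cap in the frame of filler below 0.0082 m and linear speed of cap below 0.01 m/s and contact force between the fingers and cap below 0.05 N); the robot touches nothing.
It fails at once if a bystander (black jar, tape roll or brush) is shifted by more than 25 mm (distance of any of black_jar, tape_roll, brass_brush from where it was at the start of the episode above 0.025 m).
It fails at once if the cap is tipped over (tilted by more than 0.8 rad) (angle between cap's own z axis and vertical above 0.8 rad).
It also fails if it takes over 61 s, if anything falls off the work surface, if the arm or the gripper's body presses on something with over 40 N, if the wrist force passes 120 N, or if a joint passes its speed limit or range.

## Working session

There is one attempt and no reset: what is moved stays moved. The work goes in short steps, Python scripts to look and compute and a tool call to move; the robot and the scene stay as the last step left them, time stands still between calls to the robot, and variables do not carry over. Pictures are saved under pics/ and viewed, about 8 in all and at most 12, crops included, and the job is handed in when it is done.

Besides the shell and the picture viewer there is one more tool, called after "Call:" as name([rows], argument=value, ...), one row to a line, values as JSON. move_arm: Moves the arm, as the interface text tells. Its arguments: {"type":"object","properties":{"deltas":{"type":"array","items":{"type":"array"}},"grip_force":{"type":"number"}},"required":["deltas"]}

```bash
mkdir -p pics; ls; python3 - <<'E'
from workcell import status, read_camera, camera_info
import cv2,numpy as np
for n in("scene","top"):
    p,d=read_camera(n); cv2.imwrite(f"pics/{n}0.png",p[:,:,::-1]); np.savez(f"{n}0.npz",p=p,d=d)
    c=camera_info(n); print(n,c["K"],c["R"],c["t"])
s=status.read_state(); print(s)
E
```

```text
pics
scene [[468.99893401   0.         253.83285812]
 [  0.         468.99893401 188.3433308 ]
 [  0.           0.           1.        ]] [[-0.67523377 -0.73722985 -0.02348414]
 [-0.43788302  0.42627443 -0.79154821]
 [ 0.59356366 -0.52419678 -0.61065532]] [0.27040566 0.38093055 1.07322502]
top [[445.32126541   0.         257.86853907]
 [  0.         445.32126541 182.94413413]
 [  0.           0.           1.        ]] [[-0.01299381 -0.99941143 -0.03174815]
 [-0.99209334  0.01684938 -0.12436601]
 [ 0.12482775  0.02988114 -0.99172836]] [-0.07953635  0.51856206  1.19638403]
{'time': 0.1, 'q': array([-1.16989539e+00,  2.64691851e-01,  1.60527423e+00, -6.61383703e-07,
        1.27371566e+00, -3.69031136e-02]), 'joint_vel': array([ 0.00118342, -0.00167982, -0.00303859,  0.00083847,  0.00095588,
       -0.00110878]), 'joint_torque': array([ 1.24863277e-04, -5.16708827e+01, -3.68589914e+01, -2.41230300e-04,
        6.23843705e-03, -1.43152783e-05]), 'tool_pos': array([ 0.28589664, -0.61070921,  0.23005721]), 'tcp_rot': array([-3.06461760e+00, -6.81776062e-01,  5.94532183e-04]), 'wrist_force': array([-0.10512897, -0.5208654 , -0.06097732]), 'torque': array([-0.01195612, -0.00863039,  0.03762774]), 'width': 0.997835149713572}
```

View pics/scene0.png

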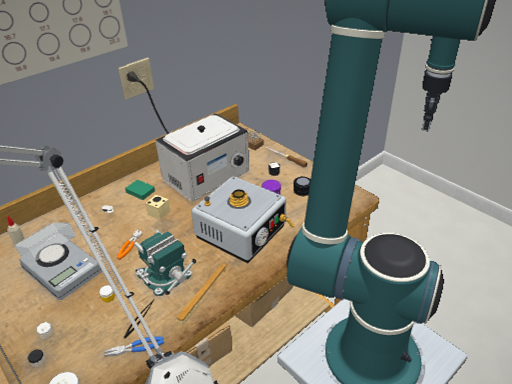

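View pics/top0.png

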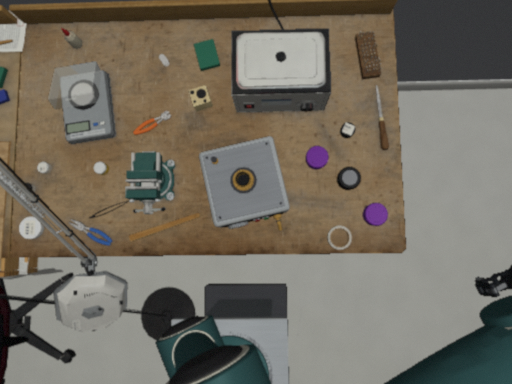

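```bash
cat > h.py <<'E'
import numpy as np,cv2
from workcell import status, read_camera, camera_info
def ray(n,uv,z):
    c=camera_info(n);K,R,t=c["K"],c["R"],np.array(c["t"]).ravel()
    d=R.T@np.linalg.solve(K,[uv[0],uv[1],1]);o=-R.T@t
    return o+d*(z-o[2])/d[2]
def cloud(n,d):
    c=camera_info(n);K,R,t=c["K"],c["R"],np.array(c["t"]).ravel()
    v,u=np.mgrid[:d.shape[0],:d.shape[1]]
    P=np.stack([(u-K[0,2])/K[0,0]*d,(v-K[1,2])/K[1,1]*d,d],-1)
    return (P-t)@R
def proj(n,X):
    c=camera_info(n);p=c["K"]@(c["R"]@np.array(X)+np.array(c["t"]).ravel());return p[:2]/p[2]
E
python3 - <<'E'
from h import *
a=np.load("top0.npz");b=np.load("scene0.npz")
P=cloud("top",a["d"])
for uv in[(348,177),(342,177),(355,178),(243,180),(250,180),(243,190),(220,200),(317,157),(347,129),(28,187)]:
    print(uv,P[uv[1],uv[0]].round(3),a["p"][uv[1],uv[0]])
c1=cv2.resize(a["p"][110:240,190:400],None,fx=3.6,fy=3.6,interpolation=cv2.INTER_CUBIC)
cv2.imwrite("pics/c1.png",c1[:,:,::-1])
s1=cv2.resize(b["p"][150:260,190:330],None,fx=5,fy=5,interpolation=cv2.INTER_CUBIC)
cv2.imwrite("pics/c2.png",s1[:,:,::-1])
E
```

```text
(348, 177) [ 0.364 -0.124  1.248] [118 121 122]
(342, 177) [ 0.528 -0.317  0.042] [95 96 99]
(355, 178) [ 0.525 -0.352  0.04 ] [119 121 123]
(243, 180) [ 0.513 -0.053  0.131] [31 31 31]
(250, 180) [ 0.51  -0.071  0.148] [119  93  50]
(243, 190) [ 0.488 -0.052  0.128] [106  86  55]
(220, 200) [0.463 0.007 0.126] [121 124 126]
(317, 157) [ 0.585 -0.251  0.04 ] [104  53 136]
(347, 129) [ 0.664 -0.337  0.033] [179 176 166]
(28, 187) [0.477 0.379 0.349] [29 27 25]
```

View pics/c1.png

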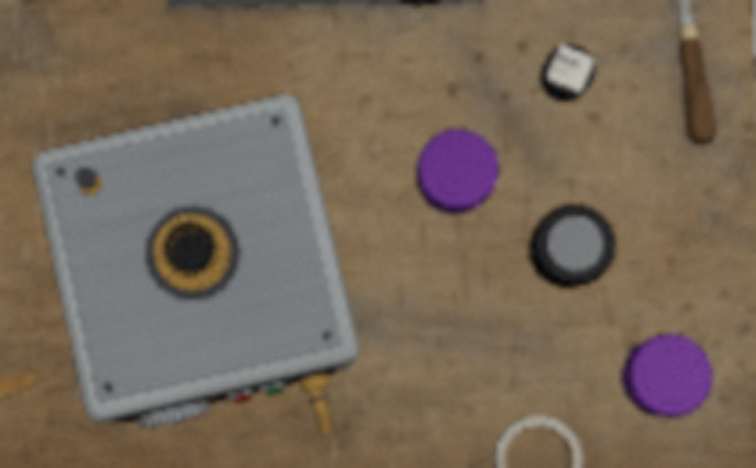

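View pics/c2.png

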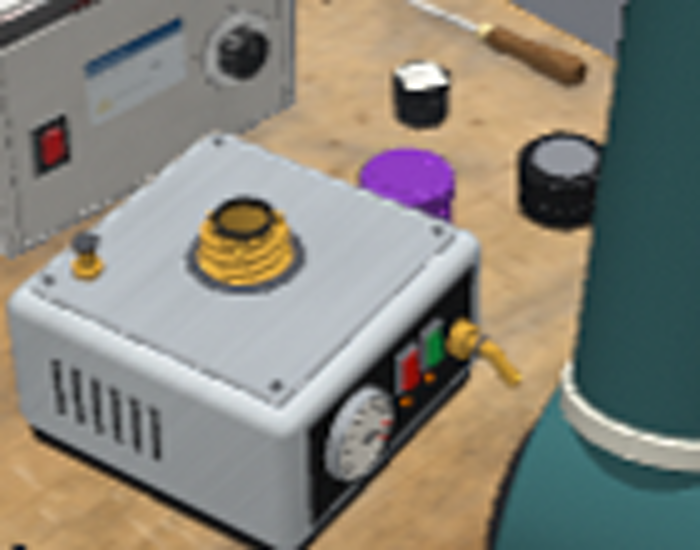

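The possible caps are: black disc with grey inlay, top px (348,177); purple caps at (317,157) and (376,214), excluded by colour; the small black jar with a white label at (347,129), which is 40 mm wide. The crop shows (348,177) is the fluted black cap, upright. The neck is at top px (243,180).

```bash
python3 - <<'E'
from h import *
a=np.load("top0.npz");b=np.load("scene0.npz")
def big(m):
    cs,_=cv2.findContours(m.astype(np.uint8),cv2.RETR_EXTERNAL,cv2.CHAIN_APPROX_NONE);return max(cs,key=cv2.contourArea)
def win(m,x0,y0,x1,y1):
    o=np.zeros_like(m);o[y0:y1,x0:x1]=m[y0:y1,x0:x1];return o
p=a["p"].astype(int); mx=p.max(2);mn=p.min(2)
# gray disc of cap
g=win((mn>80)&(mx-mn<18),335,163,363,192);c=big(g);e=cv2.fitEllipse(c);print("disc",e,ray("top",e[0],.038))
# black outline bottom+top
k=win((mx<75)|g,333,160,365,195);c=big(k);e=cv2.fitEllipse(c);print("cap outl",e,ray("top",e[0],.028))
# purple ref widths not needed; cleaner top gray
g=win((mn>85)&(mx-mn<22),190,130,300,235);r=cv2.minAreaRect(big(g));print("box",r,ray("top",r[0],.122))
P=cloud("top",a["d"]);m=win((abs(P[...,2]-.125)<.006),190,130,300,235);r=cv2.minAreaRect(big(m))
print("box d",r,ray("top",r[0],.125)); bx=cv2.boxPoints(r)
Q=np.array([ray("top",q,.125) for q in bx]);print(Q.round(4).tolist(),np.linalg.norm(np.diff(Q,axis=0),axis=1))
# dark ring at base + neck: not light gray inside
m=win(~((mn>85)&(mx-mn<22)),226,163,262,198);e=cv2.fitEllipse(big(m));print("base ring",e,ray("top",e[0],.126))
m=win((mx<60),232,168,256,192);e=cv2.fitEllipse(big(m));print("hole",e,ray("top",e[0],.150))
p=b["p"].astype(int);mx=p.max(2);mn=p.min(2)
m=win((mx-mn>40),222,180,260,212);c=big(m);print("scene brass bbox",cv2.boundingRect(c))
h=cv2.convexHull(c)
for n in("disc",):
  g=win((mn>85)&(mx-mn<25),293,175,314,190);e=cv2.fitEllipse(big(g));print("sc disc",e,ray("scene",e[0],.038))
# scene mouth: outer ellipse of seal
m=win((mx<95),228,186,252,200);e=cv2.fitEllipse(big(m));print("sc mouth",e,ray("scene",e[0],.153))
E
```

```text
disc ((349.3578186035156, 177.06077575683594), (14.344322204589844, 14.718100547790527), 109.49142456054688) [ 0.52837628 -0.33733587  0.038     ]
cap outl ((348.40814208984375, 178.03208923339844), (21.697607040405273, 23.45484733581543), 62.749168395996094) [ 0.52708424 -0.3364001   0.028     ]
box ((243.610107421875, 180.74237060546875), (76.60709381103516, 78.79918670654297), 76.5689697265625) [ 0.51215974 -0.05366821  0.122     ]
box d ((243.13442993164062, 180.32130432128906), (74.55229949951172, 75.46846008300781), 76.75948333740234) [ 0.51286831 -0.0526513   0.125     ]
[[0.5867, 0.0635, 0.125], [0.6283, -0.1264, 0.125], [0.4406, -0.1663, 0.125], [0.3998, 0.0196, 0.125]] [0.19445051 0.19189207 0.19027537]
base ring ((243.00413513183594, 179.8784637451172), (24.846952438354492, 25.00743293762207), 54.124427795410156) [ 0.51387893 -0.05239261  0.126     ]
hole ((242.18020629882812, 178.48008728027344), (12.209817886352539, 12.455450057983398), 126.56024932861328) [ 0.5142282  -0.05189714  0.15      ]
scene brass bbox (229, 191, 20, 16)
sc disc ((302.7320251464844, 181.11817932128906), (6.7400994300842285, 12.017256736755371), 92.30778503417969) [ 0.52828363 -0.33604113  0.038     ]
sc mouth ((238.1368408203125, 193.45652770996094), (7.491659641265869, 11.74429988861084), 86.57636260986328) [ 0.51329242 -0.04874638  0.153     ]
```

Call:
move_arm([
  [[0,0,0.11],[0.4,0.45,-0.1],-1],
  [[0,0,0.22],[0.8,0.9,-0.3],-1],
  [[0,0,0.22],[0.8,0.9,-0.3],-1],
], grip_force=40)

```text
time: 0.48
tool_pos: [0.3676, -0.5167, 0.1983]
tcp_rot: [-2.895, -1.204, -0.0]
wrist_force: [-0.2, -0.8, -0.1]
width: 1.0
```

Call:
move_arm([
  [[0,0,0],[0.4,0.45,-0.1],-1],
  [[0,0,0],[0.8,0.9,-0.3],-1],
  [[0,0,0],[0.8,0.9,-0.3],-1],
])

```text
time: 0.85
tool_pos: [0.447, -0.4279, 0.1691]
tcp_rot: [-2.898, -1.203, 0.001]
wrist_force: [-1.8, -0.7, -0.1]
width: 0.997
```

Call:
move_arm([
  [[0,0,0],[0.4,0.47,-0.2],-1],
  [[0,0,0],[0.82,0.94,-0.5],-1],
  [[0,0,0],[0.82,0.94,-0.5],-1],
  [[0,0,0],[0.82,0.94,-0.5],-1],
])

```text
time: 1.35
tool_pos: [0.5278, -0.3382, 0.1212]
tcp_rot: [2.903, 1.2, -0.002]
wrist_force: [-0.1, 0.4, -0.0]
width: 0.993
```

Call:
move_arm([
  [[0,0,0],[0,0,-0.4],-1],
  [[0,0,0],[0,0.01,-0.8],-1],
  [[0,0,0],[0,0.01,-0.8],-1],
])

```text
time: 1.72
tool_pos: [0.5246, -0.3367, 0.0387]
tcp_rot: [-2.9, -1.194, 0.006]
wrist_force: [0.1, 0.1, -0.4]
width: 0.998
```

Call:
move_arm([
  [[0,0,0],[0,0,-0.17],-1],
  [[0,0,0],[0,0,-0.34],-1],
  [[0,0,0],[0,0,-0.34],-1],
])

```text
time: 2.1
tool_pos: [0.5271, -0.3359, 0.006]
tcp_rot: [-2.902, -1.198, 0.002]
wrist_force: [-0.6, -0.4, 0.5]
width: 0.999
```

```bash
python3 - <<'E'
from h import *
p,d=read_camera("scene");s=status.read_state();print(s["tool_pos"],s["wrist_force"],proj("scene",s["tool_pos"]))
q=cv2.resize(p[140:220,250:350],None,fx=6,fy=6,interpolation=cv2.INTER_CUBIC)
t,d=read_camera("top")
r=cv2.resize(t[120:230,300:400],None,fx=5,fy=5,interpolation=cv2.INTER_CUBIC)
h=max(q.shape[0],r.shape[0]);o=np.zeros((h,q.shape[1]+r.shape[1],3),np.uint8);o[:q.shape[0],:q.shape[1]]=q;o[:r.shape[0],q.shape[1]:]=r
cv2.imwrite("pics/g1.png",cv2.resize(o,None,fx=.72,fy=.72)[:,:,::-1])
E
```

```text
[ 0.52770774 -0.33612274  0.0067945 ] [ 0.30940523 -0.5675729  -0.08258032] [302.49917454 188.70372145]
```

View pics/g1.png

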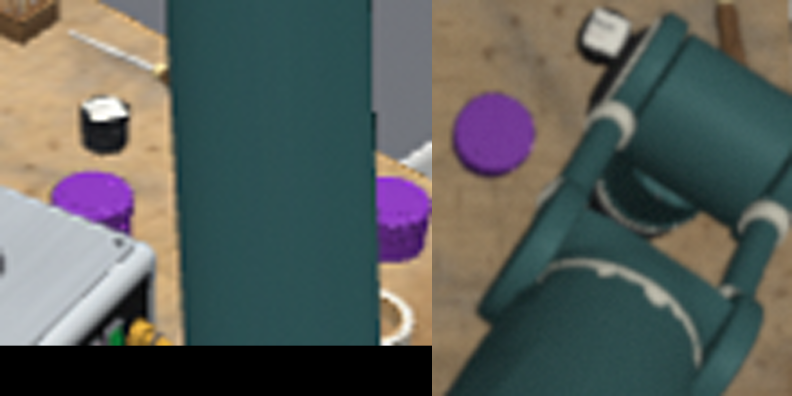

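Both views are blocked by the arm here, so I'll grip and check once the cap is lifted.

Call:
move_arm([
  [[0,0,0],[0,0,0.01],-0.2],
  [[0,0,0],[0,0,0.01],0.4],
  [[0,0,0],[0,0,0.01],1],
  [[0,0,0],[0,0,0.01],1],
  [[0,0,0],[0,0,0.01],1],
  [[0,0,0],[0,0,0.01],1],
  [[0,0,0],[0,0,0.01],1],
], grip_force=60)

```text
time: 3.08
tool_pos: [0.5293, -0.337, 0.0099]
tcp_rot: [2.902, 1.199, 0.002]
wrist_force: [0.8, 0.7, 5.9]
width: 0.702
```

Call:
move_arm([
  [[0,0,0],[0,0,0.3],1],
  [[0,0,0],[0,0,0.8],1],
  [[0,0,0],[0,0,1],1],
  [[0,0,0],[0,0,1],1],
])

```text
time: 3.58
tool_pos: [0.5293, -0.3371, 0.1099]
tcp_rot: [2.901, 1.198, 0.003]
wrist_force: [-0.4, -0.5, -1.7]
width: 0.703
```

Call:
move_arm([
  [[0,0,0],[0,0.2,0.5],1],
  [[0,0,0],[0,0.6,1],1],
  [[0,0,0],[-0.05,1,1],1],
  [[0,0,0],[-0.05,1,1],1],
  [[0,0,0],[-0.05,1,1],1],
])

```text
time: 4.2
tool_pos: [0.5221, -0.236, 0.2058]
tcp_rot: [-2.901, -1.199, 0.004]
wrist_force: [-0.1, 0.4, -1.5]
width: 0.702
```

Call:
move_arm([
  [[0,0,0],[0,0.4,0],1],
  [[0,0,0],[-0.05,0.92,0],1],
  [[0,0,0],[-0.05,0.92,0],1],
])

```text
time: 4.58
tool_pos: [0.5171, -0.1424, 0.2063]
tcp_rot: [-2.9, -1.201, 0.004]
wrist_force: [-0.2, -1.6, -1.1]
width: 0.702
```

Call:
move_arm([
  [[0,0,0],[0,0.4,0],1],
  [[0,0,0],[-0.05,0.92,0],1],
  [[0,0,0],[-0.05,0.92,0],1],
  [[0,0,0],[-0.05,0.92,0],1],
])

```text
time: 5.08
tool_pos: [0.5133, -0.0535, 0.2075]
tcp_rot: [2.903, 1.199, -0.002]
wrist_force: [-0.2, 0.1, -1.3]
width: 0.707
```

```bash
python3 - <<'E'
from h import *
p,d=read_camera("scene");s=status.read_state();print(s["tool_pos"],s["q"].round(2),proj("scene",s["tool_pos"]))
np.savez("s1.npz",p=p,d=d)
q=cv2.resize(p[110:230,170:310],None,fx=4,fy=4,interpolation=cv2.INTER_CUBIC)
t,d=read_camera("top");np.savez("t1.npz",p=t,d=d)
r=cv2.resize(t[130:230,200:290],None,fx=4,fy=4,interpolation=cv2.INTER_CUBIC)
h=max(q.shape[0],r.shape[0]);o=np.zeros((h,q.shape[1]+r.shape[1],3),np.uint8);o[:q.shape[0],:q.shape[1]]=q;o[:r.shape[0],q.shape[1]:]=r
cv2.imwrite("pics/g2.png",cv2.resize(o,None,fx=.85,fy=.85)[:,:,::-1])
E
```

```text
[ 0.51336777 -0.05380168  0.2076892 ] [-0.15 -0.02  1.97 -0.    1.2   0.64] [238.63696493 176.90730168]
```

View pics/g2.png

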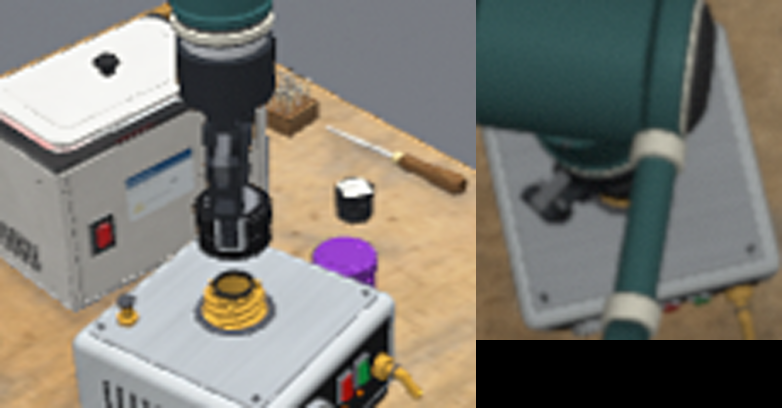

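```bash
python3 - <<'E'
from h import *
a=np.load("s1.npz");p=a["p"].astype(int);mx=p.max(2);mn=p.min(2)
s=status.read_state();T=s["tool_pos"];print(T)
print("neck mouth->px",proj("scene",[.5138,-.0523,.153]),"axis base",proj("scene",[.5138,-.0523,.126]),"tcp",proj("scene",T))
for v in range(164,190,2):
    r=np.where(mx[v,222:258]<95)[0]+222
    print(v,r.min() if len(r) else None,r.max() if len(r) else None, mx[v,224:256].tolist() if v in(172,176) else "")
for v in range(190,212,2):
    r=np.where((mx-mn)[v,222:262]>35)[0]+222
    r2=np.where(mn[v,215:268]<110)[0]+215
    print("neck",v,(r.min(),r.max()) if len(r) else None,(r2.min(),r2.max()) if len(r2) else None)
P=cloud("scene",a["d"])
m=np.zeros(mx.shape,bool);m[160:188,226:254]=1
Q=P[m&(mx<95)];Q=Q[(Q[:,2]>.18)&(Q[:,2]<.24)&(abs(Q[:,0]-.51)<.06)];print(len(Q),Q.min(0),Q.max(0),np.percentile(Q[:,2],[2,50,98]))
E
```

```text
[ 0.51336191 -0.05387934  0.20780738]
neck mouth->px [238.97660369 192.82723086] axis base [239.38477427 200.315483  ] tcp [238.65797006 176.86149942]
164 231 244 
166 229 247 
168 227 249 
170 227 249 
172 227 249 [138, 141, 124, 68, 30, 36, 41, 41, 37, 54, 61, 62, 61, 63, 58, 43, 38, 76, 118, 76, 38, 34, 56, 46, 28, 16, 177, 211, 213, 214, 216, 217]
174 227 249 
176 228 248 [141, 141, 145, 103, 43, 23, 25, 22, 18, 129, 104, 50, 43, 46, 41, 56, 131, 108, 43, 17, 23, 23, 23, 20, 18, 110, 194, 209, 206, 205, 206, 206]
178 228 249 
180 228 249 
182 229 247 
184 231 245 
186 238 239 
188 None None 
neck 190 None (np.int64(235), np.int64(242))
neck 192 (np.int64(231), np.int64(246)) (np.int64(232), np.int64(244))
neck 194 (np.int64(230), np.int64(246)) (np.int64(231), np.int64(246))
neck 196 (np.int64(230), np.int64(247)) (np.int64(231), np.int64(247))
neck 198 (np.int64(230), np.int64(247)) (np.int64(229), np.int64(249))
neck 200 (np.int64(229), np.int64(248)) (np.int64(228), np.int64(250))
neck 202 (np.int64(229), np.int64(248)) (np.int64(228), np.int64(250))
neck 204 (np.int64(231), np.int64(246)) (np.int64(229), np.int64(248))
neck 206 (np.int64(234), np.int64(242)) (np.int64(231), np.int64(246))
neck 208 None (np.int64(237), np.int64(240))
neck 210 None None
264 [ 0.47829118 -0.08239219  0.19723446] [ 0.54243479 -0.01761215  0.23934328] [0.19967327 0.22598095 0.23836814]
```

```bash
python3 - <<'E'
from h import *
a=np.load("s1.npz");p=a["p"].astype(int);mx=p.max(2)
th=np.linspace(0,2*np.pi,361)
def bot(x,y,z,r):
    q=np.array([proj("scene",[x+r*np.cos(t),y+r*np.sin(t),z]) for t in th]);return q.min(0).round(2),q.max(0).round(2)
T=status.read_state()["tool_pos"]
print("cap rim",bot(T[0],T[1],T[2]-.0099,.030)," neck ring z.125",bot(.5138,-.0523,.125,.030),"mouth",bot(.5138,-.0523,.153,.020))
for u in(237,238,239):print(u,"cap bottom",mx[181:192,u].tolist(),"ring",mx[202:214,u].tolist())
b=np.load("scene0.npz")["p"].astype(int)
for u in(237,238,239):print(u,"mouth",b[184:204,u].tolist())
E
```

```text
cap rim (array([227.87, 173.36]), array([249.76, 186.43]))  neck ring z.125 (array([228.82, 194.02]), array([249.98, 207.4 ])) mouth (array([231.83, 188.46]), array([246.12, 197.3 ]))
237 cap bottom [49, 53, 117, 15, 19, 96, 226, 211, 132, 31, 93] ring [175, 184, 234, 169, 255, 100, 117, 215, 209, 207, 207, 205]
238 cap bottom [43, 52, 117, 17, 13, 88, 226, 208, 115, 39, 115] ring [169, 194, 225, 172, 237, 100, 115, 215, 208, 208, 207, 205]
239 cap bottom [29, 52, 115, 16, 14, 87, 223, 208, 114, 36, 109] ring [149, 195, 199, 194, 223, 99, 115, 212, 209, 206, 206, 207]
237 mouth [[187, 193, 198], [187, 193, 199], [187, 193, 198], [188, 194, 200], [184, 190, 195], [116, 120, 124], [29, 26, 21], [87, 68, 33], [135, 102, 38], [133, 101, 39], [132, 101, 39], [129, 98, 39], [68, 58, 40], [44, 38, 28], [123, 96, 43], [155, 120, 45], [213, 169, 62], [186, 141, 55], [163, 125, 47], [171, 130, 50]]
238 mouth [[188, 194, 199], [187, 193, 198], [187, 193, 198], [188, 195, 200], [182, 188, 193], [100, 104, 108], [36, 30, 22], [109, 83, 37], [139, 106, 41], [136, 103, 40], [138, 104, 38], [134, 103, 41], [78, 64, 39], [39, 34, 28], [114, 90, 43], [158, 122, 46], [184, 145, 55], [177, 135, 52], [158, 121, 47], [184, 141, 55]]
239 mouth [[187, 193, 198], [187, 193, 198], [186, 192, 198], [186, 193, 198], [180, 186, 192], [100, 104, 107], [33, 27, 20], [102, 79, 36], [142, 108, 40], [141, 107, 41], [140, 108, 41], [138, 106, 42], [80, 67, 41], [38, 33, 29], [111, 87, 42], [144, 109, 41], [165, 126, 49], [212, 161, 60], [139, 106, 41], [183, 139, 54]]
```

```bash
python3 - <<'E'
from h import *
from scipy.optimize import least_squares
a=np.load("s1.npz");b=np.load("scene0.npz")
def fit(Q,r):
    f=lambda c:np.hypot(Q[:,0]-c[0],Q[:,1]-c[1])-r
    s=least_squares(f,[.514,-.053],loss="soft_l1",f_scale=.001);return s.x.round(4),np.median(abs(f(s.x))).round(4),len(Q)
P=cloud("scene",a["d"]);p=a["p"].astype(int);dark=p.max(2)<95
m=np.zeros(dark.shape,bool);m[160:190,224:254]=1
n=np.hypot(P[...,0]-.513,P[...,1]+.053)<.045
for lo,hi in((.200,.216),(.216,.235),(.2,.235)):
    print("cap",lo,fit(P[m&dark&n&(P[...,2]>lo)&(P[...,2]<hi)],.0305))
B=cloud("scene",b["d"]);q=b["p"].astype(int);br=(q.max(2)-q.min(2)>35)
m=np.zeros(dark.shape,bool);m[186:210,226:252]=1
for lo,hi in((.130,.150),(.128,.142)):
  Q=B[m&br&(B[...,2]>lo)&(B[...,2]<hi)]
  for r in(.022,.024,.025):print("neck",lo,r,fit(Q,r))
g=np.zeros(dark.shape,bool);g[205:225,225:245]=1;print("top z",np.median(B[g][:,2]),np.median(P[g][:,2]))
# cap disc/box by top cam
T=cloud("top",np.load("top0.npz")["d"]);print("top cam box z",np.median(T[200:210,225:255][...,2]))
E
```

```text
cap 0.2 (array([ 0.5154, -0.053 ]), np.float64(0.0009), 78)
cap 0.216 (array([ 0.5135, -0.0516]), np.float64(0.0024), 132)
cap 0.2 (array([ 0.5146, -0.0524]), np.float64(0.0014), 210)
neck 0.13 0.022 (array([ 0.5137, -0.0487]), np.float64(0.0028), 161)
neck 0.13 0.024 (array([ 0.5156, -0.0502]), np.float64(0.0037), 161)
neck 0.13 0.025 (array([ 0.5166, -0.0511]), np.float64(0.0041), 161)
neck 0.128 0.022 (array([ 0.513 , -0.0489]), np.float64(0.0024), 94)
neck 0.128 0.024 (array([ 0.5147, -0.0503]), np.float64(0.0027), 94)
neck 0.128 0.025 (array([ 0.5157, -0.051 ]), np.float64(0.0027), 94)
top z 0.12390423588663722 0.12378155625024309
top cam box z 0.12400585409738188
```

Call:
move_arm([
  [[0,0,0],[0,0.02,-0.15],1],
  [[0,0,0],[0,0.02,-0.35],1],
  [[0,0,0],[0,0.02,-0.4],1],
  [[0,0,0],[0,0.02,-0.43],1],
  [[0,0,0],[0,0.02,-0.43],1],
  [[0,0,0],[0,0.02,-0.43],1],
])

```text
time: 5.92
tool_pos: [0.5137, -0.0504, 0.166]
tcp_rot: [2.903, 1.199, 0.002]
wrist_force: [0.6, 0.8, -1.9]
width: 0.703
```

Call:
move_arm([
  [[0,0,0],[0,0,-0.02],1],
  [[0,0,0],[0,0,-0.04],1],
  [[0,0,0],[0,0,-0.06],1],
  [[0,0,0],[0,0,-0.06],1],
])

```text
time: 6.42
tool_pos: [0.5129, -0.0503, 0.159]
tcp_rot: [-2.903, -1.199, 0.001]
wrist_force: [-0.4, 1.0, -1.8]
width: 0.702
```

Call:
move_arm([
  [[0,0,0],[0.005,-0.015,0],1],
  [[0,0,0],[0.005,-0.015,-0.02],1],
  [[0,0,0],[0.005,-0.015,-0.04],1],
  [[0,0,0],[0.005,-0.015,-0.04],1],
])

```text
time: 6.92
tool_pos: [0.5138, -0.0519, 0.1554]
tcp_rot: [2.904, 1.199, 0.0]
wrist_force: [-1.5, 0.9, 0.1]
width: 0.7
```

```bash
cat > st.py <<'E'
from h import *
from workcell import status
for i in range(1):
    s=status.read_state();print(round(float(s["time"]),2),s["tool_pos"].round(4),"F",s["wrist_force"].round(2),"M",s["torque"].round(2),"q6",s["q"][5].round(3),"H",round((s["tool_pos"][2]-.1349)*1e3,1),"w",round(s["width"],3))
E
python3 st.py
```

```text
6.92 [ 0.5138 -0.0519  0.1554] F [-1.45  0.93  0.12] M [-0.    0.04  0.03] q6 0.639 H 20.5 w 0.7
```

Call:
move_arm([
  [[0,0,0],[0,0,-0.01],1],
  [[0,0,0],[0,0,-0.02],1],
  [[0,0,0],[0,0,-0.02],1],
])

```text
time: 7.3
tool_pos: [0.514, -0.0519, 0.1549]
tcp_rot: [2.903, 1.199, 0.001]
wrist_force: [-4.1, 0.2, 8.2]
width: 0.704
```

```bash
python3 st.py
```

```text
7.3 [ 0.514  -0.0519  0.1549] F [-4.13  0.21  8.23] M [ 0.15  0.75 -0.01] q6 0.639 H 20.0 w 0.704
```

Call:
move_arm([
  [[0,0,0.05],[0,0,0],1],
  [[0,0,0.1],[0,0,0],1],
  [[0,0,0.15],[0,0,0],1],
  [[0,0,0.2],[0,0,0],1],
  [[0,0,0.25],[0,0,0],1],
  [[0,0,0.25],[0,0,0],1],
])

```text
time: 8.05
tool_pos: [0.5135, -0.0518, 0.153]
tcp_rot: [-2.614, -1.742, 0.0]
wrist_force: [0.3, -0.0, -0.8]
width: 0.703
```

```bash
python3 st.py
```

```text
8.05 [ 0.5135 -0.0518  0.153 ] F [ 0.34 -0.   -0.76] M [ 0.01 -0.04  0.04] q6 0.247 H 18.1 w 0.703
```

Call:
move_arm([
  [[0,0,0],[0,0,-0.01],1],
  [[0,0,0],[0,0,-0.02],1],
  [[0,0,0],[0,0,-0.025],1],
  [[0,0,0],[0,0,-0.025],1],
])

```text
time: 8.55
tool_pos: [0.5136, -0.0518, 0.1506]
tcp_rot: [-2.614, -1.742, 0.0]
wrist_force: [0.3, -0.1, -1.4]
width: 0.702
```

```bash
python3 st.py
```

```text
8.55 [ 0.5136 -0.0518  0.1506] F [ 0.26 -0.08 -1.42] M [-0.08 -0.01 -0.02] q6 0.246 H 15.7 w 0.702
```

Call:
move_arm([
  [[0,0,0],[0,0,-0.01],1],
  [[0,0,0],[0,0,-0.02],1],
  [[0,0,0],[0,0,-0.025],1],
  [[0,0,0],[0,0,-0.025],1],
])

```text
time: 9.05
tool_pos: [0.5136, -0.0519, 0.1483]
tcp_rot: [-2.614, -1.743, 0.0]
wrist_force: [-0.6, 0.2, -1.1]
width: 0.705
```

```bash
python3 st.py
```

```text
9.05 [ 0.5136 -0.0519  0.1483] F [-0.56  0.22 -1.07] M [0.03 0.   0.  ] q6 0.246 H 13.4 w 0.705
```

Call:
move_arm([
  [[0,0,0],[0,0,-0.01],1],
  [[0,0,0],[0,0,-0.02],1],
  [[0,0,0],[0,0,-0.02],1],
])

```text
time: 9.43
tool_pos: [0.5139, -0.0519, 0.1476]
tcp_rot: [2.614, 1.743, 0.001]
wrist_force: [-2.9, 0.1, 6.3]
width: 0.696
```

```bash
python3 st.py
```

```text
9.43 [ 0.5139 -0.0519  0.1476] F [-2.89  0.13  6.27] M [ 0.14  0.65 -0.02] q6 0.246 H 12.7 w 0.696
```

Call:
move_arm([
  [[0,0,-0.06],[0,0,-0.004],1],
  [[0,0,-0.12],[0,0,-0.008],1],
  [[0,0,-0.18],[0,0,-0.012],1],
  [[0,0,-0.24],[0,0,-0.016],1],
  [[0,0,-0.3],[0,0,-0.02],1],
  [[0,0,-0.3],[0,0,-0.02],1],
])

```text
time: 10.18
tool_pos: [0.5148, -0.0519, 0.1457]
tcp_rot: [2.947, 1.085, 0.004]
wrist_force: [-1.3, 0.4, 6.1]
width: 0.704
```

```bash
python3 st.py
```

```text
10.18 [ 0.5148 -0.0519  0.1457] F [-1.28  0.41  6.07] M [-0.01  0.16 -0.14] q6 0.716 H 10.8 w 0.704
```

Call:
move_arm([
  [[0,0,-0.08],[0,0,-0.006],1],
  [[0,0,-0.16],[0,0,-0.012],1],
  [[0,0,-0.24],[0,0,-0.018],1],
  [[0,0,-0.32],[0,0,-0.024],1],
  [[0,0,-0.4],[0,0,-0.03],1],
  [[0,0,-0.4],[0,0,-0.03],1],
])

```text
time: 10.92
tool_pos: [0.5152, -0.0519, 0.1431]
tcp_rot: [3.139, 0.121, 0.005]
wrist_force: [-1.7, 0.3, 7.6]
width: 0.702
```

```bash
python3 st.py
```

```text
10.93 [ 0.5152 -0.0519  0.1431] F [-1.74  0.33  7.6 ] M [ 0.05  0.19 -0.09] q6 1.345 H 8.2 w 0.702
```

Call:
move_arm([
  [[0,0,-0.08],[0,0,-0.006],1],
  [[0,0,-0.16],[0,0,-0.012],1],
  [[0,0,-0.24],[0,0,-0.018],1],
  [[0,0,-0.24],[0,0,-0.018],1],
])

```text
time: 11.42
tool_pos: [0.5154, -0.052, 0.1417]
tcp_rot: [-3.106, 0.469, -0.006]
wrist_force: [-1.4, 0.6, 8.2]
width: 0.707
```

```bash
python3 st.py
```

```text
11.43 [ 0.5154 -0.052   0.1417] F [-1.45  0.56  8.21] M [ 0.04  0.22 -0.11] q6 1.722 H 6.8 w 0.707
```

Call:
move_arm([
  [[0,0,-0.06],[0,0,-0.004],1],
  [[0,0,-0.12],[0,0,-0.008],1],
  [[0,0,-0.12],[0,0,-0.008],1],
])

```text
time: 11.8
tool_pos: [0.5153, -0.0519, 0.1411]
tcp_rot: [-3.048, 0.759, -0.006]
wrist_force: [-1.4, 0.6, 10.2]
width: 0.707
```

```bash
python3 st.py
```

```text
11.8 [ 0.5153 -0.0519  0.1411] F [-1.44  0.63 10.23] M [ 0.1   0.33 -0.06] q6 1.91 H 6.2 w 0.707
```

Call:
move_arm([
  [[0,0,-0.06],[0,0,-0.004],1],
  [[0,0,-0.12],[0,0,-0.008],1],
  [[0,0,-0.16],[0,0,-0.01],1],
  [[0,0,-0.16],[0,0,-0.01],1],
])

```text
time: 12.3
tool_pos: [0.5156, -0.0518, 0.1411]
tcp_rot: [-2.928, 1.134, -0.006]
wrist_force: [-3.5, 1.0, 15.5]
width: 0.702
```

```bash
python3 st.py
```

```text
12.3 [ 0.5156 -0.0518  0.1411] F [-3.45  0.97 15.53] M [ 0.1   0.66 -0.1 ] q6 2.161 H 6.2 w 0.702
```

```bash
python3 - <<'E'
from h import *
s=status.read_state();print(s["joint_torque"].round(2),s["torque"].round(3),s["tcp_rot"])
p,d=read_camera("scene");np.savez("s2.npz",p=p,d=d)
cv2.imwrite("pics/g3.png",cv2.resize(p[140:215,190:290],None,fx=7,fy=7,interpolation=cv2.INTER_CUBIC)[:,:,::-1])
mx=p.max(2).astype(int)
for u in(236,237,238,239,240):print(u,mx[194:214,u].tolist())
T=s["tool_pos"];th=np.linspace(0,6.283,181)
for H in(.0062,.008,.0125):
  q=np.array([proj("scene",[.5138+.03*np.cos(t),-.0523+.03*np.sin(t),.125+H]) for t in th]);print(H,q.max(0))
E
python3 st.py
```

```text
[ -0.39 -28.59 -28.58  -0.19  -1.38   0.03] [ 0.101  0.659 -0.104] [-2.92837967  1.13389489 -0.00624343]
236 [38, 37, 22, 25, 22, 21, 31, 24, 24, 23, 30, 126, 245, 102, 123, 215, 210, 208, 208, 208]
237 [44, 37, 21, 26, 25, 20, 25, 24, 25, 23, 23, 127, 255, 100, 116, 216, 209, 208, 208, 207]
238 [47, 37, 24, 26, 25, 25, 38, 23, 24, 22, 26, 122, 245, 99, 117, 215, 208, 207, 206, 206]
239 [50, 39, 22, 25, 24, 23, 31, 21, 25, 25, 28, 118, 231, 100, 116, 213, 209, 206, 206, 207]
240 [54, 37, 24, 22, 25, 26, 34, 20, 22, 22, 48, 145, 212, 99, 116, 215, 208, 206, 208, 208]
0.0062 [249.91784388 205.68506283]
0.008 [249.89962216 205.18596217]
0.0125 [249.85393522 203.93451208]
12.35 [ 0.5156 -0.0518  0.1411] F [-4.07  0.6  15.45] M [ 0.14  0.72 -0.14] q6 2.161 H 6.2 w 0.701
```

View pics/g3.png

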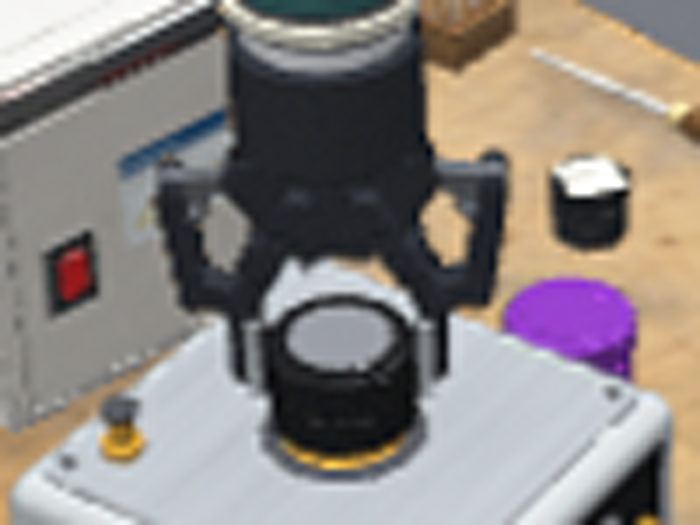

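Call:
move_arm([
  [[0,0,0],[-0.01,0,0.01],1],
  [[0,0,-0.05],[-0.012,0,0.015],1],
  [[0,0,-0.1],[-0.012,0,0.015],1],
])

```text
time: 12.72
tool_pos: [0.5147, -0.052, 0.1412]
tcp_rot: [-2.829, 1.362, -0.008]
wrist_force: [1.2, -0.3, 5.6]
width: 0.701
```

```bash
python3 st.py
```

```text
12.72 [ 0.5147 -0.052   0.1412] F [ 1.2  -0.27  5.6 ] M [-0.04 -0.09  0.11] q6 2.319 H 6.3 w 0.701
```

Call:
move_arm([
  [[0,0,-0.05],[0,0,0],1],
  [[0,0,-0.1],[0,0,0],1],
])

```text
time: 12.98
tool_pos: [0.5143, -0.0519, 0.1411]
tcp_rot: [-2.714, 1.579, -0.006]
wrist_force: [1.1, 1.0, 7.7]
width: 0.705
```

```bash
python3 st.py
```

```text
12.97 [ 0.5143 -0.0519  0.1411] F [1.09 1.   7.67] M [0.04 0.29 0.53] q6 2.476 H 6.2 w 0.705
```

Call:
move_arm([
  [[0,0,-0.01],[0,0,0.015],1],
  [[0,0,-0.01],[0,0,0.017],0],
  [[0,0,-0.01],[0,0,0.017],-1],
  [[0,0,-0.01],[0,0,0.017],-1],
  [[0,0,-0.01],[0,0,0.017],-1],
  [[0,0,-0.01],[0,0,0.017],-1],
])

```text
time: 13.72
tool_pos: [0.5123, -0.0518, 0.1408]
tcp_rot: [2.703, -1.602, -0.0]
wrist_force: [0.3, 0.4, 0.2]
width: 0.998
```

```bash
python3 st.py;  python3 - <<'E'
from h import *
p,d=read_camera("scene");mx=p.max(2).astype(int)
for u in(236,238,240):print(u,mx[170:182,u].tolist(),mx[200:212,u].tolist())
E
```

```text
13.72 [ 0.5123 -0.0518  0.1408] F [0.3  0.36 0.21] M [-0.01  0.03 -0.02] q6 2.492 H 5.9 w 0.998
236 [43, 43, 43, 42, 42, 41, 60, 150, 225, 215, 216, 212] [39, 23, 25, 24, 24, 118, 246, 102, 123, 215, 211, 209]
238 [44, 43, 43, 43, 43, 41, 41, 81, 183, 228, 213, 207] [36, 31, 24, 23, 23, 106, 246, 100, 116, 215, 209, 208]
240 [56, 41, 43, 44, 45, 42, 40, 42, 116, 230, 213, 206] [42, 29, 21, 23, 25, 107, 215, 100, 116, 215, 209, 206]
```

Call:
move_arm([
  [[0,0,0.11],[0,0,0],-1],
  [[0,0,0.22],[0,0,0],-1],
  [[0,0,0.33],[0,0,0],-1],
  [[0,0,0.44],[0,0,0],-1],
  [[0,0,0.55],[0,0,0],-1],
  [[0,0,0.66],[0,0,0],-1],
  [[0,0,0.66],[0,0,0],-1],
])

```text
time: 14.65
tool_pos: [0.5124, -0.0518, 0.1409]
tcp_rot: [-3.141, 0.055, 0.0]
wrist_force: [0.1, 0.4, -0.2]
width: 0.999
```

```bash
python3 st.py
```

```text
14.65 [ 0.5124 -0.0518  0.1409] F [ 0.05  0.37 -0.25] M [ 0.02 -0.02 -0.06] q6 1.457 H 6.0 w 0.999
```

Call:
move_arm([
  [[0,0,0],[0.013,-0.003,0],-0.2],
  [[0,0,0],[0.013,-0.003,0],0.5],
  [[0,0,0],[0.013,-0.003,0],1],
  [[0,0,0],[0.013,-0.003,0],1],
  [[0,0,0],[0.013,-0.003,0],1],
  [[0,0,0],[0.013,-0.003,0],1],
  [[0,0,0],[0.013,-0.003,0],1],
], grip_force=80)

```text
time: 15.52
tool_pos: [0.514, -0.0523, 0.1417]
tcp_rot: [3.141, -0.054, 0.001]
wrist_force: [-1.5, 0.1, 4.5]
width: 0.697
```

```bash
python3 st.py
```

```text
15.53 [ 0.514  -0.0523  0.1417] F [-1.54  0.06  4.51] M [-0.04  0.33 -0.13] q6 1.456 H 6.8 w 0.697
```

Call:
move_arm([
  [[0,0,-0.03],[0.013,-0.003,0],1],
  [[0,0,-0.06],[0.013,-0.003,0],1],
  [[0,0,-0.08],[0.013,-0.003,0],1],
])

```text
time: 15.9
tool_pos: [0.5139, -0.0521, 0.1417]
tcp_rot: [3.132, -0.248, -0.004]
wrist_force: [-6.6, 1.5, 9.4]
width: 0.697
```

```bash
python3 st.py
```

```text
15.9 [ 0.5139 -0.0521  0.1417] F [-6.61  1.47  9.41] M [0.31 0.96 1.08] q6 1.58 H 6.8 w 0.697
```

Moment has risen to 1.1 N m within 7°, so the cap is hard home. I'll take off the side load, add a small final turn, then release.

Call:
move_arm([
  [[0,0,0],[-0.013,0.003,0],1],
  [[0,0,-0.04],[-0.013,0.003,0],1],
  [[0,0,-0.04],[-0.013,0.003,0],1],
])

```text
time: 16.27
tool_pos: [0.5138, -0.0516, 0.1417]
tcp_rot: [-3.121, 0.349, 0.0]
wrist_force: [-2.5, 2.3, 5.5]
width: 0.697
```

```bash
python3 st.py
```

```text
16.27 [ 0.5138 -0.0516  0.1417] F [-2.48  2.32  5.48] M [ 0.14  0.51 -0.04] q6 1.645 H 6.8 w 0.697
```

Call:
move_arm([
  [[0,0,0],[0,0,0.007],0.3],
  [[0,0,0],[0,0,0.007],-1],
  [[0,0,0],[0,0,0.007],-1],
  [[0,0,0],[0,0,0.007],-1],
  [[0,0,0],[0,0,0.007],-1],
])

```text
time: 16.9
tool_pos: [0.5139, -0.0523, 0.1417]
tcp_rot: [3.122, -0.348, 0.0]
wrist_force: [-0.3, 0.5, 0.2]
width: 1.004
```

Call:
move_arm([
  [[0,0,0],[0,0,0.2],-1],
  [[0,0,0],[0,0,0.6],-1],
  [[0,0,0],[0,0,1],-1],
  [[0,0,0],[0,0,1],-1],
])

```text
time: 17.4
tool_pos: [0.5166, -0.0526, 0.2461]
tcp_rot: [3.122, -0.348, 0.013]
wrist_force: [0.1, 0.4, -0.2]
width: 0.999
```

Call:
move_arm([
  [[0,0,0],[0,-0.5,0.2],-1],
  [[0,0,0],[0,-1,0.2],-1],
  [[0,0,0],[0,-1,0.2],-1],
  [[0,0,0],[0,-1,0.2],-1],
])

```text
time: 17.9
tool_pos: [0.5131, -0.1517, 0.2604]
tcp_rot: [-3.121, 0.349, 0.003]
wrist_force: [0.3, 0.1, -0.2]
width: 1.002
```

Call:
move_arm([
  [[0,0,0],[0,-0.5,0],-1],
  [[0,0,0],[0,-1,0],-1],
  [[0,0,0],[0,-1,0],-1],
  [[0,0,0],[0,-1,0],-1],
])

```text
time: 18.4
tool_pos: [0.5136, -0.2507, 0.2608]
tcp_rot: [-3.121, 0.347, 0.002]
wrist_force: [0.3, -0.1, -1.8]
width: 1.0
```

```bash
python3 st.py;  python3 - <<'E'
from h import *
p,d=read_camera("scene");np.savez("s3.npz",p=p,d=d);mx=p.max(2).astype(int);mn=p.min(2).astype(int)
for u in(236,238,240):print(u,mx[200:212,u].tolist())
t,dt=read_camera("top");np.savez("t3.npz",p=t,d=dt)
def gray(p,x0,y0,x1,y1):
    mx=p.max(2).astype(int);mn=p.min(2).astype(int);m=np.zeros(mx.shape,np.uint8);m[y0:y1,x0:x1]=((mn>80)&(mx-mn<25))[y0:y1,x0:x1]
    cs,_=cv2.findContours(m,cv2.RETR_EXTERNAL,cv2.CHAIN_APPROX_NONE);return cs
for z in(.1692,.178):
  for c in gray(t,233,168,253,188):
    if len(c)>15:
      e=cv2.fitEllipse(c);print("top disc",e,ray("top",e[0],z))
  for c in gray(p,228,176,250,194):
    if len(c)>15:
      e=cv2.fitEllipse(c);print("scene disc",e,ray("scene",e[0],z))
P=cloud("top",dt);print("disc z",np.median(P[174:182,238:246][...,2]),"box z",np.median(P[205:215,225:255][...,2]), "scene", np.median(cloud("scene",d)[183:187,235:243][...,2]))
q=cv2.resize(p[140:230,180:310],None,fx=3,fy=3,interpolation=cv2.INTER_CUBIC);r=cv2.resize(t[130:235,190:300],None,fx=3,fy=3,interpolation=cv2.INTER_CUBIC)
o=np.zeros((315,q.shape[1]+r.shape[1],3),np.uint8);o[:q.shape[0],:q.shape[1]]=q;o[:,q.shape[1]:]=r;cv2.imwrite("pics/g4.png",o[:,:,::-1])
E
```

```text
18.4 [ 0.5136 -0.2507  0.2608] F [ 0.26 -0.11 -1.82] M [ 0.03 -0.01  0.  ] q6 1.294 H 125.9 w 1.0
236 [31, 22, 25, 25, 23, 110, 242, 98, 118, 209, 204, 203]
238 [27, 42, 22, 23, 23, 101, 241, 96, 112, 208, 203, 201]
240 [24, 21, 21, 21, 19, 86, 208, 97, 112, 208, 202, 199]
top disc ((242.13526916503906, 177.60723876953125), (15.947256088256836, 16.177337646484375), 62.326377868652344) [ 0.51376387 -0.05306533  0.1692    ]
scene disc ((237.57334899902344, 184.34315490722656), (14.66161060333252, 22.19989585876465), 116.81356811523438) [ 0.52960465 -0.06175711  0.1692    ]
top disc ((242.13526916503906, 177.60723876953125), (15.947256088256836, 16.177337646484375), 62.326377868652344) [ 0.51254344 -0.05364352  0.178     ]
scene disc ((237.57334899902344, 184.34315490722656), (14.66161060333252, 22.19989585876465), 116.81356811523438) [ 0.52054758 -0.05442817  0.178     ]
disc z 0.1697958210045722 box z 0.12386299995384883 scene 0.16897161704789646
```

View pics/g4.png

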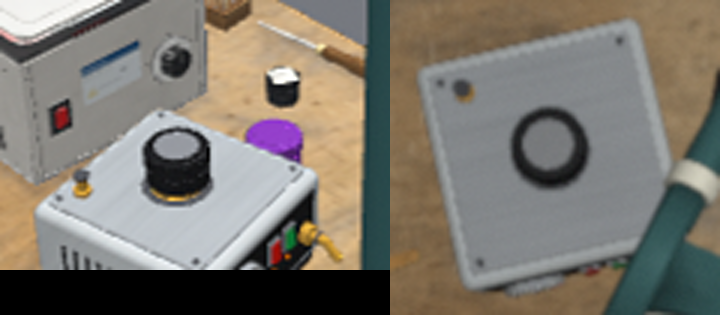

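```bash
python3 - <<'E'
from h import *
def disc(P,p,u,v,r):
    yy,xx=np.mgrid[:384,:512];m=(np.hypot(xx-u,yy-v)<r);z=P[...,2][m];return np.median(z),z.std(),m.sum()
def ring(P,u,v,a,b):
    yy,xx=np.mgrid[:384,:512];d=np.hypot(xx-u,yy-v);z=P[...,2][(d>a)&(d<b)];return np.median(z),np.mean(z)
for n,f0,f1,c0,c1,r in(("top","top0","t3",(349,177),(242,177.6),5.5),):
    A=np.load(f0+".npz");B=np.load(f1+".npz");P=cloud(n,A["d"]);Q=cloud(n,B["d"])
    print(disc(P,0,*c0,r),"bench",ring(P,*c0,17,26)); print(disc(Q,0,*c1,r),"box",ring(Q,*c1,18,28))
A=cloud("scene",np.load("scene0.npz")["d"]);B=cloud("scene",np.load("s3.npz")["d"])
print("scene start",disc(A,0,301.5,181,2.5)); print("scene now",disc(B,0,238,184.5,2.5),"box",np.median(B[212:222,228:246][...,2]))
E
```

```text
(np.float64(0.03779386330861484), np.float64(0.12229207295417985), np.int64(97)) bench (np.float64(0.0001086294928759333), np.float64(0.0031358966451282954))
(np.float64(0.16980658084058942), np.float64(0.00194826799283634), np.int64(97)) box (np.float64(0.12405141050455255), np.float64(0.12864129904027524))
scene start (np.float64(0.036617386273331914), np.float64(0.0014687506324609946), np.int64(16))
scene now (np.float64(0.16934937243038667), np.float64(0.001729422439482372), np.int64(16)) box 0.12378871477605399
```

Grip released and the cap stands square, but the depth height puts H at about 7 to 9 mm. That is too near the 8.2 mm limit, and the settled moment did not persist. I'll regrip with more wrist range and tighten until the moment holds.

Call:
move_arm([
  [[0,0,0.1],[0,0.5,0],-1],
  [[0,0,0.2],[0,1,0],-1],
  [[0,0,0.3],[0,1,0],-1],
  [[0,0,0.4],[0,1,0],-1],
  [[0,0,0.5],[0,1,0],-1],
], grip_force=110)

```text
time: 19.12
tool_pos: [0.5137, -0.1503, 0.2617]
tcp_rot: [-3.014, -0.885, -0.0]
wrist_force: [0.1, 0.2, 0.5]
width: 0.995
```

Call:
move_arm([
  [[0,0,0.1],[0,0.5,0],-1],
  [[0,0,0.2],[0,0.98,0],-1],
  [[0,0,0.3],[0,0.98,0],-1],
  [[0,0,0.4],[0,0.98,-0.2],-1],
  [[0,0,0.5],[0,0.98,-0.2],-1],
  [[0,0,0.5],[0,0.98,-0.2],-1],
])

```text
time: 19.88
tool_pos: [0.5133, -0.0528, 0.2414]
tcp_rot: [-2.453, -1.962, 0.0]
wrist_force: [0.4, 0.4, 0.4]
width: 1.008
```

```bash
python3 st.py
```

```text
19.88 [ 0.5133 -0.0528  0.2414] F [0.37 0.36 0.38] M [-0.02 -0.02 -0.03] q6 0.071 H 106.5 w 1.008
```

Call:
move_arm([
  [[0,0,0],[0,0,-0.3],-1],
  [[0,0,0],[0.005,0.005,-0.7],-1],
  [[0,0,0],[0.005,0.005,-0.95],-1],
  [[0,0,0],[0.005,0.005,-1],-1],
  [[0,0,0],[0.005,0.005,-1],-1],
])

```text
time: 20.5
tool_pos: [0.5147, -0.0534, 0.1423]
tcp_rot: [2.454, 1.96, 0.001]
wrist_force: [-0.2, 0.1, 0.8]
width: 0.999
```

Call:
move_arm([
  [[0,0,0],[0,0,0],0],
  [[0,0,0],[0,0,0],1],
  [[0,0,0],[0,0,0],1],
  [[0,0,0],[0,0,0],1],
  [[0,0,0],[0,0,0],1],
  [[0,0,0],[0,0,0],1],
  [[0,0,0],[0,0,0],1],
])

```text
time: 21.38
tool_pos: [0.5138, -0.0533, 0.144]
tcp_rot: [-2.454, -1.96, 0.0]
wrist_force: [-7.3, 2.1, 10.5]
width: 0.687
```

```bash
python3 st.py
```

```text
21.38 [ 0.5138 -0.0533  0.144 ] F [-7.34  2.1  10.48] M [ 0.26  1.34 -0.11] q6 0.07 H 9.1 w 0.687
```

Call:
move_arm([
  [[0,0,-0.04],[0,0,-0.002],1],
  [[0,0,-0.08],[0,0,-0.005],1],
  [[0,0,-0.12],[0,0,-0.008],1],
])

```text
time: 21.75
tool_pos: [0.5136, -0.0529, 0.1441]
tcp_rot: [-2.625, -1.725, 0.001]
wrist_force: [-11.1, 3.4, 19.1]
width: 0.681
```

```bash
python3 st.py
```

```text
21.75 [ 0.5136 -0.0529  0.1441] F [-11.12   3.36  19.07] M [0.87 2.04 1.96] q6 0.257 H 9.2 w 0.681
```

Call:
move_arm([
  [[0,0,0],[-0.01,0,0.02],1],
  [[0,0,0],[-0.01,0,0.02],1],
])

```text
time: 22.0
tool_pos: [0.5135, -0.0529, 0.1441]
tcp_rot: [-2.627, -1.721, -0.002]
wrist_force: [-3.4, 5.2, 6.8]
width: 0.68
```

```bash
python3 st.py
```

```text
22.0 [ 0.5135 -0.0529  0.1441] F [-3.37  5.21  6.8 ] M [ 0.92  0.92 -0.04] q6 0.258 H 9.2 w 0.68
```

Call:
move_arm([
  [[0,0,-0.05],[0,0,0],1],
  [[0,0,-0.1],[0,0,0],1],
])

```text
time: 22.25
tool_pos: [0.5127, -0.0533, 0.1442]
tcp_rot: [-2.752, -1.514, 0.002]
wrist_force: [-6.8, 4.7, 9.5]
width: 0.686
```

```bash
python3 st.py
```

```text
22.25 [ 0.5127 -0.0533  0.1442] F [-6.83  4.71  9.46] M [0.51 0.9  2.11] q6 0.414 H 9.3 w 0.686
```

Call:
move_arm([
  [[0,0,0],[0,0,0],1],
  [[0,0,0],[0,0,0],1],
])

```text
time: 22.5
tool_pos: [0.5128, -0.0532, 0.1441]
tcp_rot: [-2.754, -1.51, 0.001]
wrist_force: [-6.0, 4.3, 9.8]
width: 0.683
```

```bash
python3 st.py
```

```text
22.5 [ 0.5128 -0.0532  0.1441] F [-5.95  4.29  9.85] M [ 0.54  1.08 -0.01] q6 0.415 H 9.2 w 0.683
```

Call:
move_arm([
  [[0,0,0],[0.01,0,0],0.3],
  [[0,0,0],[0.01,0,0],-1],
  [[0,0,0],[0.01,0,0],-1],
  [[0,0,0],[0.01,0,0],-1],
  [[0,0,0],[0.01,0,0],-1],
])

```text
time: 23.12
tool_pos: [0.5145, -0.0538, 0.1428]
tcp_rot: [2.754, 1.51, 0.0]
wrist_force: [-0.2, 0.1, 0.3]
width: 0.999
```

Call:
move_arm([
  [[0,0,0],[0,0,0.2],-1],
  [[0,0,0],[0,0,0.6],-1],
  [[0,0,0],[0,0,1],-1],
  [[0,0,0],[0,0,1],-1],
])

```text
time: 23.62
tool_pos: [0.5171, -0.0541, 0.2473]
tcp_rot: [2.75, 1.508, 0.01]
wrist_force: [0.0, 0.4, 0.5]
width: 1.003
```

Call:
move_arm([
  [[0,0,0],[0,-0.5,0.2],-1],
  [[0,0,0],[0,-1,0.2],-1],
  [[0,0,0],[0,-1,0.2],-1],
  [[0,0,0],[0,-1,0.2],-1],
])

```text
time: 24.12
tool_pos: [0.5136, -0.1533, 0.2615]
tcp_rot: [-2.753, -1.508, 0.002]
wrist_force: [-0.7, 0.9, 0.2]
width: 1.001
```

Call:
move_arm([
  [[0,0,0],[0,-0.5,0],-1],
  [[0,0,0],[0,-1,0],-1],
  [[0,0,0],[0,-1,0],-1],
  [[0,0,0],[0,-1,0],-1],
])

```text
time: 24.62
tool_pos: [0.5142, -0.2522, 0.2621]
tcp_rot: [-2.752, -1.511, 0.0]
wrist_force: [0.1, 0.8, 0.3]
width: 1.003
```

```bash
python3 st.py;  cat > meas.py <<'E'
from h import *
import sys
S=[read_camera("scene") for _ in range(3)];T=[read_camera("top") for _ in range(3)]
p=S[0][0];np.savez(sys.argv[1],p=p,t=T[0][0]);mx=p.max(2).astype(int)
for u in(236,238,240):print(u,mx[200:212,u].tolist())
yy,xx=np.mgrid[:384,:512]
def z(n,D,u,v,a,b):
    m=(np.hypot(xx-u,yy-v)<b)&(np.hypot(xx-u,yy-v)>=a);P=np.concatenate([cloud(n,d)[m] for d in D]);return np.median(P[:,2]).round(4)
D=[d for _,d in T];print("top disc",z("top",D,242,177.6,0,6),"box",z("top",D,242,180,20,28))
D=[d for _,d in S];print("scene disc",z("scene",D,238,184.5,0,2.8),"box",z("scene",D,238,217,0,5))
# refs of the same shape: purple caps (38 mm) lying on the bench
A=np.load("top0.npz")["d"];print("purple top0",z("top",[A],317,157,0,8),z("top",[A],376,214,0,8),"cap0",z("top",[A],349,177,0,6))
# silhouette rows by dark/gray: top and bottom of whole cap at its middle columns
e=[];r=[]
for u in range(234,244):
    c=mx[:,u].astype(float); r.append(204+ (c[206]-c[205])/(c[206]-c[203])+.5)
print("rim row",np.median(r))
E
python3 meas.py m1
```

```text
24.62 [ 0.5142 -0.2522  0.2621] F [0.06 0.83 0.27] M [0.04 0.05 0.04] q6 0.067 H 127.2 w 1.003
236 [21, 22, 23, 24, 24, 110, 242, 100, 119, 208, 204, 201]
238 [26, 36, 22, 23, 20, 102, 242, 96, 112, 208, 202, 202]
240 [25, 37, 21, 21, 20, 87, 209, 97, 111, 209, 201, 199]
top disc 0.17 box 0.1239
scene disc 0.1696 box 0.1235
purple top0 0.0381 0.0389 cap0 0.0378
rim row 205.07186816746295
```

```bash
python3 -c "
from workcell import order
print(order.finish_job())"
```

```text
the job is handed in; nothing more can be done
None
```

The filler cap is screwed down to its hard stop, released and standing square on the neck. I handed the job in at about 25 s with the arm clear of everything. One height check is borderline.

**What I did:** I set the cap on the neck, where it first stood at H about 20 mm, probably on a dog. I turned it back about 22° and it dropped into the thread starts at H about 13 mm. I then screwed it forward about 128°, and regripped twice to tighten it.

**Checks that agree:**
- **Height by the arm:** the tool stopped going down at H about 6.2 mm, which is home.
- **Tightness:** the moment during turning rose from 0.1 N m to 0.5 and then 1.1. At 110 N grip it reached 2.1 N m and the rim did not move in the picture, so I take it the pads were slipping on a cap already at its stop.
- **Position:** the top camera put the cap about 1 mm off the neck axis, and it looked upright in both views.
- **Bystanders:** the arm stayed clear of them, but I did not measure their positions again at the end.

**Checks that disagree:**
- **Height by camera:** camera depth gave H about 7.5 to 8.5 mm and the rim edge gave about 7 mm. The limit is 8.2 mm. I trusted the arm and the moment, because the camera calibration is only good to about 2 mm.
- **Moment at rest:** it fell back to about zero whenever turning stopped, so tightness is only shown while turning.

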